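# Clip the lifting hook on the loaded vial carrier

## Robot

A 6-joint arm with a two-finger parallel gripper is mounted at the origin on the work surface; the furniture and walls round the work are solid. World frame = base frame: x ahead of the robot, y to its left, z up, the work surface at z = 0. Lengths are in mm, angles in rad, forces in N, time in s.
With the tool pointing down it reaches from about 400 to 925 mm from the base axis. Payload 3.4 kg.
Tool frame: the origin (TCP) lies midway between the tips of the shut fingers; the grasp point (between the pads) lies hold_point_z behind it (hold_point_z is the distance from the TCP to the grasp point, in mm); z points along the fingers, y is the direction in which the jaws open and shut (so a half turn about z gives the same grasp; the last joint's range is limited). The gripper opens to 85 mm and grips with 20 to 120 N. Pads are 22 mm wide; open, the fingers measure 114 mm over their backs; the gripper's body (76 mm by 85 mm) begins 54 mm behind the grasp point. The pads swing forward as they close: fully open they stand 13 mm farther back than shut.
Start: joints at [1.181, 0.307, 1.506, -0, 1.328, -0.073], TCP at [178.605, 546.563, 231.305] pointing down, gripper open.
Joint ranges: [-3.12, 3.12], [-1.05, 2.28], [0.14, 2.33], [-1.42, 4.57], [0.1, 2.73], [-2.68, 2.68]. Speed limits (rad/s): [2.57, 2.57, 3.14, 3.14, 3.14, 3.14].

## Interface

Orientations are given as a unit quaternion [w, x, y, z].
In Python, from plant import state, read_camera, camera_info, close_job, hold_point_z gives the robot as it stands.
- The arm moves only by the tool arm_command, never from a script. Its argument "deltas" is a list of rows, each an object with "hand": the finger opening in mm, from 0 to 85.4; "slide": the shift along the world's x, y, z in mm, a list of three; "rot": the turn, a rotation vector about the world's x, y, z in degrees, a list of three. A call has 1 to 12 rows; each row shifts and turns the pose as measured when the row begins; what a row does not reach is not made up. A row lasts 1/10 s, in which the tool goes at most 50 mm and 8.59 degrees, less where a joint would pass 70% of its speed; a pose out of reach is approached as far as the arm can. A call is refused whole if a number of a shift passes 50 or a number of a turn 8.59, either way. A call with a gripper value outside its range is refused whole. The fingers move at their own pace and stop on an object; "grip_force" is the grip in N (left out, the last holds). Time passes only in rows, so rows that do not move let the fingers close. It gives the time, the measured TCP pose, the force and the opening at its end, in the units of the state.
- state(): the state, without advancing time (a new reading comes with each control period).
- read_camera(name): name is "side" or "top" or "wrist"; returns the picture (420x560x3 uint8, red, green, blue); there is no depth.
- camera_info(name): a dict with "camera_matrix" (3x3 intrinsics, pixels), "R" (3x3) and "t" (3): a world point X has camera coordinates R X + t; the wrist camera has in their place "tool_from_camera" (4x4, takes a point from camera to tool coordinates, whose origin is the TCP and whose axes are the flange's). Camera axes: x right, y down, z forward; pixel columns grow to the right and rows downward; lengths in mm; the calibration is good to about 2 mm. A picture is of the moment at which its call begins: read the wrist's pose just before it. camera_info takes no time and is no camera call.
- close_job(): hands the job in, once; it reports no verdict.
The state is a dict: "time": time; "qpos": joint angles; "joint_vel": joint speeds; "tau": joint torques, N m; "tcp_pos": TCP position; "orientation": TCP orientation; "wrist_force": force on the tool from outside, world axes, zero at the start; "wrist_torque": the same for the moment, N m; "finger_gap": finger opening in mm.
Only numpy, scipy, OpenCV 4.12 (cv2) and the standard library are available. Lean on these libraries where they do the work, as an engineer would, in place of code of your own. Each camera call takes 0.05 s, during which the arm holds its last target.

## Task

Get the loaded vial carrier ready for lifting: take the snap-hook lifting handle by its black grip and push it straight down over the steel ring of the carrier that has vials in it, until the sprung gate has opened and snapped shut beneath the ring's bar. Then let go of the handle, with both carriers left standing where they are.

Things in the scene. Friction and masses are not known exactly. Their poses are not given: they have to be found in the camera images.
- snap_hook: Lifting handle with snap hook, 0.2 kg, 58 (x) x 22 (y) x 111 mm (z), upright on its two 14 mm wide jaw ends, mouth down. Origin: centre of its underside. Black grip block on top, 40 (x) x 22 mm (y), z 79 to 111: grip across y. Mouth between the jaws: 30 mm wide in x, open along y, 59 mm high inside. A bar enters lying along the hook's y, either way round; fully down, the jaws stand on the deck.
- gate (a joint): Swing of the steel gate that closes the hook's mouth 10 mm above the jaw ends, hinged in the -x jaw, free end at the +x jaw. rad: 0 = shut (sprung to here), 1.45 = swung fully up into the hook; it opens only inward. Light spring: a bar opens it with 1 to 5 N (most near the hinge), slips past its free end and the gate snaps shut below it by the time the bar is 46 mm above the jaw ends.
- ring_loaded (a point): Middle of the top bar's axis of the steel ring on the carrier with six small capped amber vials. x across the bar, y along it, z up. Bar 6 mm thick, axis 51 mm above the deck, legs 46 mm apart (clear) in y. Carrier: loose aluminium block 96 (x) x 124 mm (y), about 1 kg, ring at its middle, deck 28 mm above the worktop. Vial rows at y = -48, +48 mm, 25 mm tall; deck between is free.
- ring_empty (a point): The same point on the other carrier, of the same make and size, whose six holes are empty. Leave it alone.
Things that resemble listed ones, but are neither listed nor needed, are in the scene too. There is more than one size of the snap_hook; the one meant has the size given above.

How it is judged:
By the outcome, as a careful person would: the job done as asked, in the order asked, and still so for the second after the job is handed in, with the robot touching nothing.
It also fails if it takes over 35 s, if anything falls off the work surface, if the arm or the gripper's body presses on something with over 40 N, if the wrist force passes 120 N, or if a joint passes its speed limit or range.

## Working session

There is one attempt and no reset: what is moved stays moved. The work goes in short steps, Python scripts to look and compute and a tool call to move; the robot and the scene stay as the last step left them, time stands still between calls to the robot, and variables do not carry over. Pictures are saved under pics/ and viewed, and the job is handed in when it is done.

Besides the shell and the picture viewer there is one more tool, called after "Call:" as name(argument=value, ...) on one line, values as JSON. arm_command: Moves the arm, as the interface text tells. Its arguments: {"type":"object","properties":{"deltas":{"type":"array","items":{"type":"object","properties":{"hand":{"type":"number"},"slide":{"type":"array","items":{"type":"number"}},"rot":{"type":"array","items":{"type":"number"}}}}},"grip_force":{"type":"number"}},"required":["deltas"]}

```bash
ls; mkdir -p pics; python3 - <<'E'
from plant import *
import cv2,numpy as np
print(state()); print(hold_point_z)
for n in ("side","top","wrist"):
    im=read_camera(n); cv2.imwrite(f"pics/{n}0.png",im[:,:,::-1])
    print(n,camera_info(n))
E
```

```text
pics
{'time': 0.0, 'qpos': array([ 1.18147879e+00,  3.07575386e-01,  1.50770560e+00,  9.88415270e-06,
        1.32841319e+00, -7.35082873e-02]), 'joint_vel': array([ 0.00112341, -0.00102118,  0.00286041, -0.00044369, -0.00031861,
       -0.00024728]), 'tau': array([ 1.07947760e-04, -4.57575703e+01, -2.51907563e+01,  1.85371464e-04,
        1.35685725e-02,  3.32865545e-05]), 'tcp_pos': array([178.33668441, 545.88626521, 230.36754383]), 'orientation': array([-2.45663618e-04,  1.57250334e-01,  9.87558215e-01, -1.02165080e-03]), 'wrist_force': array([-0.74759351,  0.44889628,  0.13616742]), 'wrist_torque': array([-0.03456884,  0.07520418, -0.01711257]), 'finger_gap': 85.58254163962455}
18.700000000000003
side {'camera_matrix': array([[389.92702299,   0.        , 282.30055256],
       [  0.        , 389.92702299, 211.15078138],
       [  0.        ,   0.        ,   1.        ]]), 'R': array([[ 0.98708524, -0.16013109, -0.00455682],
       [-0.14378106, -0.87303978, -0.46597055],
       [ 0.07063809,  0.46060783, -0.8847885 ]]), 't': array([-476.02314606,  160.32296952,  849.92334892])}
to
[... 225 characters left out ...]
],
       [-0.99193562, -0.0251612 , -0.12422016],
       [ 0.1238742 ,  0.01487692, -0.9921864 ]]), 't': array([  82.31659997,  526.11398233, 1034.6309647 ])}
wrist {'camera_matrix': array([[348.29718784,   0.        , 276.7930779 ],
       [  0.        , 348.29718784, 212.64840544],
       [  0.        ,   0.        ,   1.        ]]), 'tool_from_camera': array([[ 3.29569904e-04, -9.44388622e-01, -3.28831298e-01,
         8.45361589e+01],
       [ 9.99999258e-01, -7.43442075e-05,  1.21575861e-03,
         4.08642414e-01],
       [-1.17259530e-03, -3.28831455e-01,  9.44387897e-01,
        -1.41946327e+02],
       [ 0.00000000e+00,  0.00000000e+00,  0.00000000e+00,
         1.00000000e+00]])}
```

View pics/top0.png

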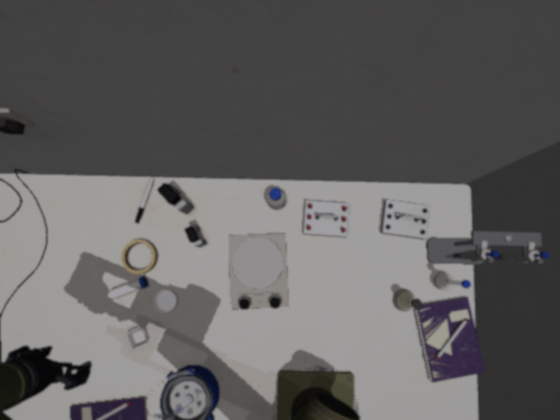

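View pics/side0.png

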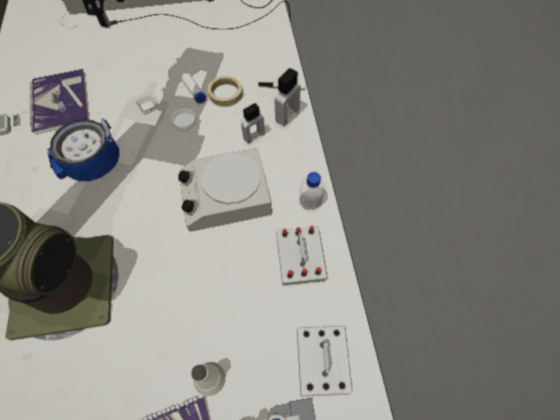

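View pics/wrist0.png

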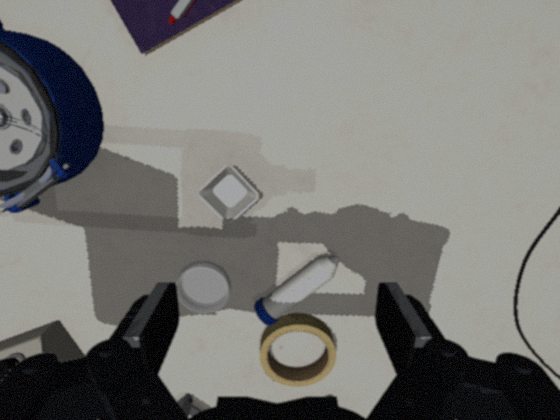

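The candidates in the top view are hooks at about (175,196) and (194,233), and carriers at (326,217), which has red or amber caps, and (406,218), which has dark holes. I'll enlarge both pairs to confirm.

```bash
python3 - <<'E'
import cv2,numpy as np
t=cv2.imread("pics/top0.png"); s=cv2.imread("pics/side0.png")
a=cv2.resize(t[170:260,130:230],(500,450),interpolation=cv2.INTER_CUBIC)[:,:400]
b=cv2.resize(s[60:150,230:310],(400,450),interpolation=cv2.INTER_CUBIC)
cv2.imwrite("pics/hooks.png",np.clip(np.hstack([a,b]).astype(float)*1.8,0,255))
a=cv2.resize(t[190:245,295:440],(798,303),interpolation=cv2.INTER_CUBIC)
b=cv2.resize(s[215:400,265:360],(150,297),interpolation=cv2.INTER_CUBIC)
b=np.hstack([cv2.resize(s[220:290,270:335],(390,295),interpolation=cv2.INTER_CUBIC),cv2.resize(s[320:400,290:355],(408,295),interpolation=cv2.INTER_CUBIC)])
cv2.imwrite("pics/carr.png",np.vstack([a,b]))
E
```

```text
[ WARN:0@0.054] global loadsave.cpp:1063 imwrite_ Unsupported depth image for selected encoder is fallbacked to CV_8U.
```

View pics/hooks.png

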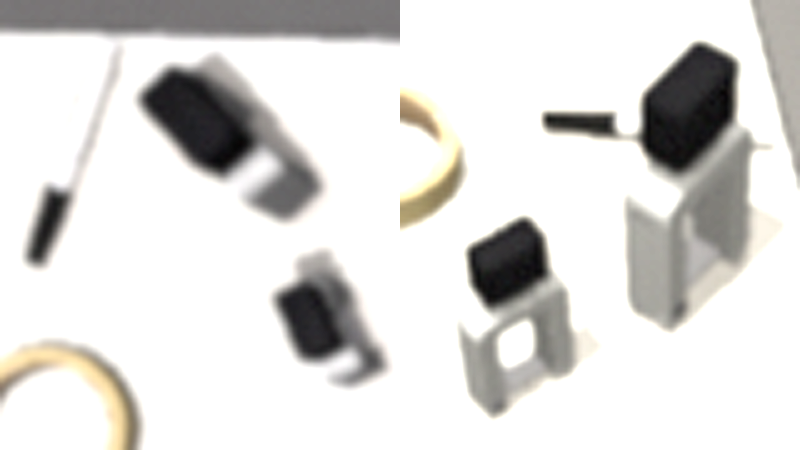

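View pics/carr.png

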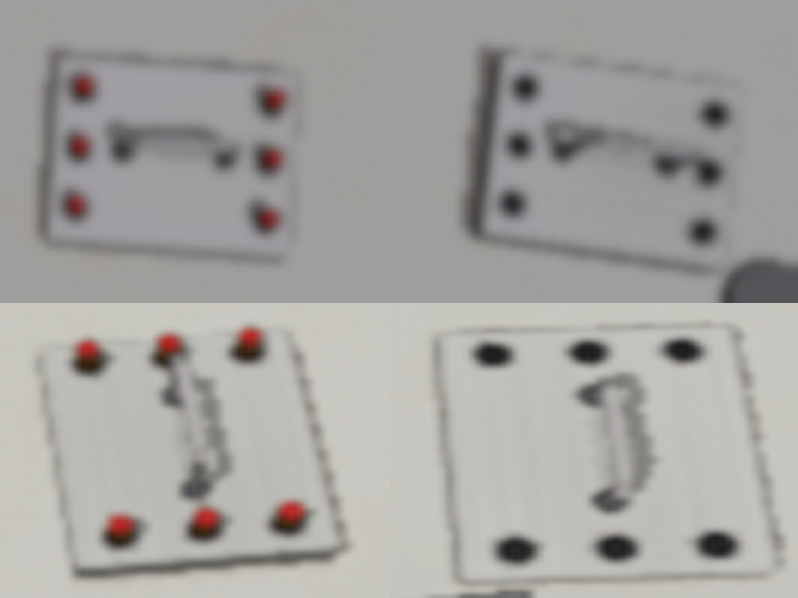

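```bash
cat > h.py <<'E'
from plant import *
import cv2,numpy as np
from scipy.optimize import least_squares
from scipy.spatial.transform import Rotation as Ro
def cam(n,st=None):
    c=camera_info(n);K=c["camera_matrix"]
    if n!="wrist": return K,c["R"],c["t"]
    q=st["orientation"];R=Ro.from_quat([q[1],q[2],q[3],q[0]]).as_matrix()
    T=np.eye(4);T[:3,:3]=R;T[:3,3]=st["tcp_pos"]
    M=np.linalg.inv(T@c["tool_from_camera"]);return K,M[:3,:3],M[:3,3]
def proj(C,X):
    K,R,t=C;p=np.atleast_2d(X)@R.T+t;p=p@K.T;return p[:,:2]/p[:,2:]
def atz(C,uv,z):
    K,R,t=C;d=R.T@np.linalg.inv(K)@np.array([uv[0],uv[1],1.]);o=-R.T@t;return o+d*(z-o[2])/d[2]
E
python3 - <<'E'
from h import *
T=cam("top");S=cam("side")
P={"bigtop":(168,192),"smalltop":(191,234)}
for z in (80,111,140): print(z,atz(T,(168.,193),z)[:2],atz(T,(191.3,234),z)[:2])
def pick(c): return ((c[0]-400)/5+230,c[1]/5+60)
for n,c,cz in (("smalltop",(507,245),0),("bigtop",(692,78),0)):
    for z in (80,111,140): print("side",n,z,atz(S,pick(c),z)[:2])
print("ring",atz(T,(326.5,214),79),atz(S,(303,250),79))
for uv in ((304,200),(349,201),(347,236.5),(303,234)): print(atz(T,uv,28))
E
```

```text
80 [570.31326434 409.20634811] [461.71900749 340.15678297]
111 [564.84042747 399.13440131] [459.56985362 332.19819716]
140 [559.72067684 389.71225754] [457.55935483 324.75306851]
side smalltop 80 [462.2683092  357.86651354]
side smalltop 111 [461.04509375 329.32029371]
side smalltop 140 [459.90079542 302.61576547]
side bigtop 80 [573.02911758 456.6854267 ]
side bigtop 111 [567.19420964 424.02473311]
side bigtop 140 [561.73574737 393.47118103]
ring [524.32585268 -16.85262     79.        ] [519.90374068 -35.49284115  79.        ]
[569.02496353  41.84114344  28.        ]
[569.32362735 -84.19015701  28.        ]
[469.61089428 -79.25213029  28.        ]
[473.38711521  42.66144462  28.        ]
```

The side and top views agree on the smaller hook only if its top is at z=111, giving about (460,331). The big one comes out at about 140–145 mm tall. So the target is the small hook at top (194,233), and the target carrier is the red-capped loaded one at top (326,217). I'm moving above the hook.

Call:
arm_command(deltas=[{"hand": 70,"slide": [35,-27,0],"rot": [0,0,5.5]},{"hand": 70,"slide": [35,-27,0],"rot": [0,0,5.5]},{"hand": 70,"slide": [35,-27,0],"rot": [0,0,5.5]},{"hand": 70,"slide": [35,-27,0],"rot": [0,0,5.5]},{"hand": 70,"slide": [35,-27,0],"rot": [0,0,5.5]},{"hand": 70,"slide": [35,-27,0],"rot": [0,0,5.5]},{"hand": 70,"slide": [35,-27,0],"rot": [0,0,5.5]},{"hand": 70,"slide": [35,-27,0],"rot": [0,0,5.5]},{"hand": 70,"slide": [0,0,0],"rot": [0,0,0]}])

```text
time: 1.05
tcp_pos: [465.3, 321.5, 227.8]
orientation: [-0.001, -0.243, 0.97, -0.002]
wrist_force: [-0.3, 0.3, -0.2]
finger_gap: 70.0
```

```bash
python3 - <<'E'
from h import *
s=state();im=read_camera("wrist");cv2.imwrite("pics/w1.png",im[:,:,::-1])
np.save("s1.npy",s,allow_pickle=True)
print(s["time"],s["tcp_pos"],s["orientation"],s["qpos"])
for z in (0,79,111): print(proj(cam("wrist",s),[460,331,z]))
E
```

```text
1.05 [465.29761662 321.52982676 227.76758124] [-0.00119697 -0.24324819  0.96996038 -0.00239636] [ 0.53257008  0.29847169  1.5283894  -0.0040478   1.31838574 -1.52863644]
[[287.37315563 174.17453876]]
[[289.68245894 194.3675484 ]]
[[290.97858335 205.70111925]]
```

View pics/w1.png

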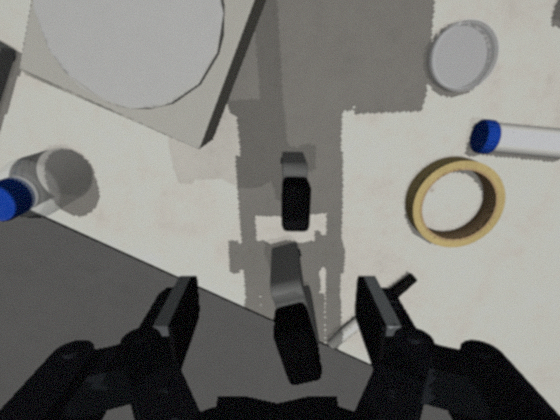

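```bash
python3 - <<'E'
import cv2,numpy as np
t=cv2.imread("pics/w1.png")
a=cv2.resize(t[140:240,260:335],(600,800)[::1] if 0 else (450,600),interpolation=cv2.INTER_CUBIC)
cv2.imwrite("pics/w1c.png",np.clip(a.astype(float)*1.8,0,255).astype(np.uint8))
E
```

```text
(no output)
```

View pics/w1c.png

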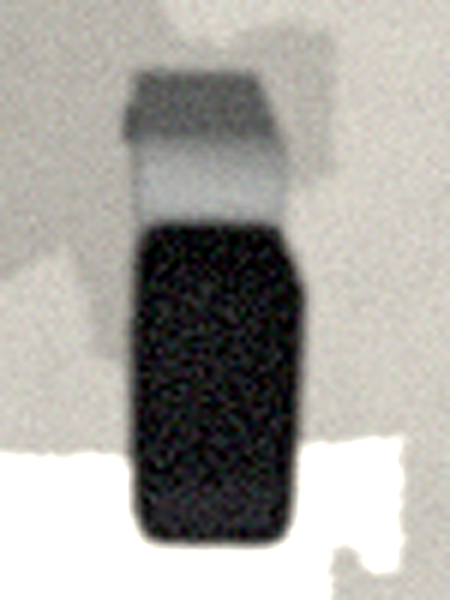

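```bash
python3 - <<'E'
from h import *
s=np.load("s1.npy",allow_pickle=True).item();C=cam("wrist",s)
# hook local (long toward outward +u, v): image right = tool y
uv=np.array([(137,546),(293,544),(303,285),(145,225),(283,228),(133,70),(262,72),(132,138),(280,138)])/6+[260,140]-0.0
L=np.array([(20,-11,111),(20,11,111),(-20,11,111),(-20,-11,79),(-20,11,79),(-29,-11,0),(-29,11,0),(-29,-11,79),(-29,11,79)],float)
L[:,1]*=1
q=s["orientation"];R=Ro.from_quat([q[1],q[2],q[3],q[0]]).as_matrix();print("tool x,y",R[:,0],R[:,1], "tooly deg",np.degrees(np.arctan2(R[1,1],R[0,1])))
def X(p):
    c,sn=np.cos(p[2]),np.sin(p[2]);U=np.array([c,sn]);V=np.array([-sn,c])
    return np.c_[p[0]+L[:,0]*U[0]+L[:,1]*V[0],p[1]+L[:,0]*U[1]+L[:,1]*V[1],L[:,2]]
f=lambda p:(proj(C,X(p))-uv).ravel()
r=least_squares(f,[460,331,.45],loss="soft_l1");print(r.x[:2],np.degrees(r.x[2]),r.cost);print(f(r.x).reshape(-1,2).round(1))
L2=L.copy();
for k in (.9,1,1.1,1.31):
    L=L2*k; r=least_squares(f,[460,331,.45],loss="soft_l1");print(k,r.x,r.cost)
E
```

```text
tool x,y [-0.88165777 -0.47187647  0.00348785] [-0.47188795  0.88164915 -0.00406643] tooly deg 118.1571707861587
[461.43929905 336.50163998] 27.681059227261834 16.17384670889168
[[-1.   2.8]
 [ 0.4  3.4]
 [ 0.8 -1.7]
 [-2.1 -1.5]
 [ 0.7 -1.7]
 [-0.8 -0.9]
 [-1.5 -1. ]
 [ 0.3  2.6]
 [ 1.6  2.9]]
0.9 [461.83753141 337.59941709   0.48147994] 22.773519507709565
1 [461.43929905 336.50163998   0.48312562] 16.17384670889168
1.1 [4.61878706e+02 3.35718374e+02 4.58136897e-01] 44.11631826679962
1.31 [464.07211745 334.86267517   0.48435795] 126.22520525494427
```

The wrist view shows the small hook at (295,204). The fit with size factor 1.0 is best, at about (461,335) with its long axis at 27.6°. Tool y is at 118°, which matches the grip. Descending now.

Call:
arm_command(deltas=[{"hand": 70,"slide": [-4,12,-30],"rot": [0,0,-0.6]},{"hand": 70,"slide": [0,0,-40],"rot": [0,0,0]},{"hand": 70,"slide": [0,0,-35],"rot": [0,0,0]}])

```text
time: 1.4
tcp_pos: [461.3, 338.8, 125.8]
orientation: [0.004, -0.235, 0.972, 0.002]
wrist_force: [-0.1, 1.0, -0.1]
finger_gap: 70.0
```

```bash
python3 - <<'E'
from h import *
s=state();im=read_camera("wrist");print(s["time"],s["tcp_pos"],s["wrist_force"])
sd=read_camera("side")
a=cv2.resize(sd[60:180,200:340],(560,480),interpolation=cv2.INTER_CUBIC)
cv2.imwrite("pics/w2.png",im[:,:,::-1]);cv2.imwrite("pics/s2.png",np.clip(a[:,:,::-1]*1.5,0,255).astype(np.uint8))
E
```

```text
1.4 [461.3227331  338.77768668 125.84244404] [-0.14103364  1.00549178 -0.08863919]
```

View pics/w2.png

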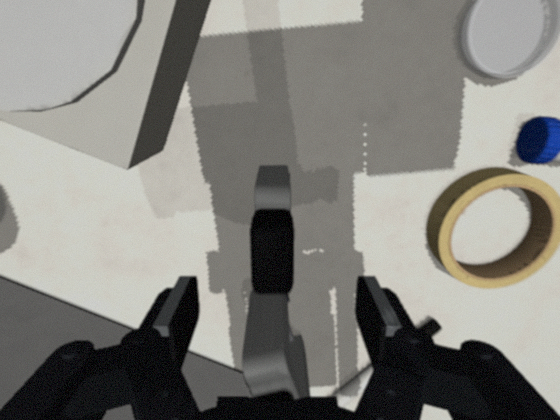

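View pics/s2.png

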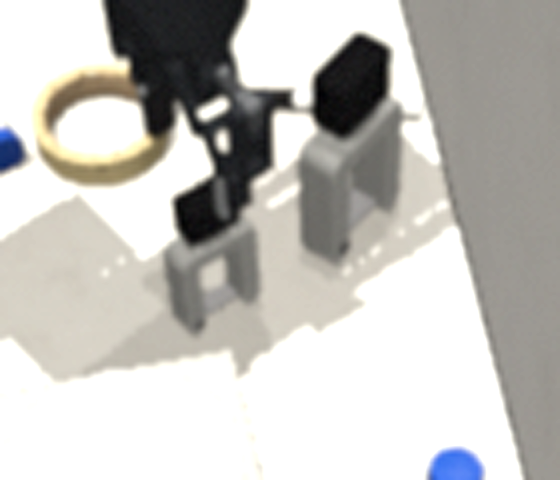

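```bash
python3 - <<'E'
from h import *
s=state();C=cam("wrist",s);q=s["orientation"];R=Ro.from_quat([q[1],q[2],q[3],q[0]]).as_matrix()
print(s["tcp_pos"])
for uv,z,o in (((272.5,294),111,20),((273,210),79,-20),((272.5,166),0,-29)):
    p=atz(C,uv,z)+R[:,0]*o; print(p, R.T@(p-s["tcp_pos"]))
E
```

```text
[457.50539647 336.4664813  122.24105847]
[451.98400924 331.38184208 111.0683017 ] [ 7.19762945 -1.99821557 11.19692062]
[457.14231441 334.10953869  78.9316983 ] [ 1.25318061 -1.94020599 43.31342545]
[ 4.57603963e+02  3.33120934e+02 -9.90374708e-02] [  1.02503237  -3.04956235 122.34357749]
```

Call:
arm_command(deltas=[{"hand": 70,"slide": [2,-1.5,-22],"rot": [0,0,0]},{"hand": 70,"slide": [0,0,-14],"rot": [0,0,0]},{"hand": 50,"slide": [0,0,0],"rot": [0,0,0]}])

```text
time: 1.8
tcp_pos: [458.4, 338.0, 88.5]
orientation: [-0.001, -0.236, 0.972, 0.0]
wrist_force: [-0.1, 0.0, -0.0]
finger_gap: 57.2
```

Call:
arm_command(deltas=[{"hand": 50,"slide": [1.5,-3,-7.5],"rot": [0,0,0]},{"hand": 40,"slide": [0,0,0],"rot": [0,0,0]},{"hand": 15,"slide": [0,0,0],"rot": [0,0,0]},{"hand": 15,"slide": [0,0,0],"rot": [0,0,0]},{"hand": 15,"slide": [0,0,0],"rot": [0,0,0]}], grip_force=50)

```text
time: 2.3
tcp_pos: [461.6, 337.4, 85.7]
orientation: [0.002, -0.237, 0.972, 0.002]
wrist_force: [0.2, 0.3, -2.5]
finger_gap: 21.0
```

```bash
python3 - <<'E'
from h import *
s=state();im=read_camera("wrist");print(s["time"],s["tcp_pos"],s["wrist_force"],s["finger_gap"])
cv2.imwrite("pics/w3.png",im[:,:,::-1])
E
```

```text
2.3 [461.56892577 337.38721792  85.67740192] [ 0.15630877  0.29677176 -2.48491366] 21.04544812208467
```

View pics/w3.png

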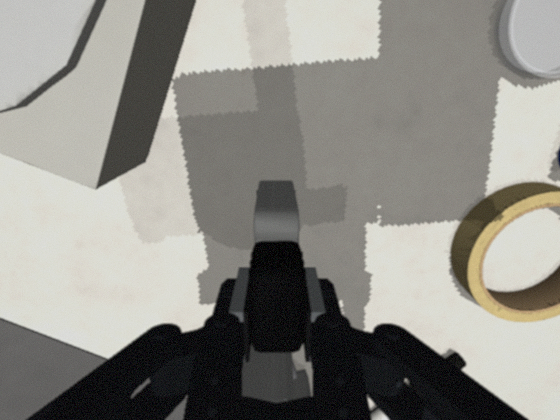

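```bash
python3 - <<'E'
from h import *
s=state();print(s["tcp_pos"],s["orientation"],s["wrist_force"])
C=cam("wrist",s);q=s["orientation"];R=Ro.from_quat([q[1],q[2],q[3],q[0]]).as_matrix()
for uv,z,o in (((276,350),111,20),((276,243),79,-20),((277,181),0,-29)):
    p=atz(C,uv,z)+R[:,0]*o; print(p, R.T@(p-s["tcp_pos"]))
# carrier from top
T=cam("top");S=cam("side")
im=cv2.imread("pics/top0.png");hsv=cv2.cvtColor(im,cv2.COLOR_BGR2HSV)
for n,box in (("top",(295,190,355,245)),("side",(270,220,335,290))):
    im=cv2.imread(f"pics/{n}0.png");x0,y0,x1,y1=box;c=im[y0:y1,x0:x1].astype(int)
    m=((c[:,:,2]-c[:,:,1])>50).astype(np.uint8);k,_,st,ce=cv2.connectedComponentsWithStats(m)
    P=[]
    for i in range(1,k):
        if st[i,4]>3:
            uv=ce[i]+[x0,y0];p=atz(cam(n),uv,28+24);P.append(p);print(n,uv.round(1),st[i,4],p.round(1))
    print(np.mean(P,0))
E
```

```text
[461.55936074 337.37338388  85.63371935] [ 0.00221163 -0.23653619  0.97161873  0.00166864] [-0.27519028 -0.09723368 -2.41611207]
[458.19379037 335.37017042 110.89825781] [  3.78116512  -0.17656098 -25.28454959]
[463.85510301 338.34452343  79.10174219] [-2.45197349 -0.20712699  6.54409616]
[4.63089362e+02 3.38777800e+02 1.47526182e-01] [-1.56942755  0.35623239 85.4962719 ]
top [309.6 205.2] 5 [551.   27.1  52. ]
top [344.5 207.5] 4 [547.  -68.3  52. ]
top [309. 216.] 5 [521.2  28.2  52. ]
top [344.  218.2] 4 [517.4 -67.2  52. ]
top [308.5 226.5] 4 [492.4  29.   52. ]
top [343.5 229.5] 4 [486.6 -66.1  52. ]
[519.2553172  -19.55251857  52.        ]
side [297.8 229.2] 13 [520.8  25.   52. ]
side [311.2 227.8] 13 [550.5  23.6  52. ]
side [284.  230.5] 12 [490.6  26.7  52. ]
side [318.2 269. ] 19 [546.4 -71.7  52. ]
side [303.9 270.6] 16 [516.4 -70.3  52. ]
side [289.5 272.2] 18 [486.4 -68.9  52. ]
[518.50489241 -22.59620359  52.        ]
```

Grasped: the gap is 21 mm with the grip between the pads in the wrist view, and the hook centre is within about 3 mm of the tool axis. The vial caps put the ring at about (519,-21) with the bar at 87.6° from x. Lifting.

Call:
arm_command(deltas=[{"hand": 15,"slide": [0,0,15],"rot": [0,0,0]},{"hand": 15,"slide": [0,0,35],"rot": [0,0,0]},{"hand": 15,"slide": [0,-5,45],"rot": [0,0,0]},{"hand": 15,"slide": [0,-15,40],"rot": [0,0,-3]},{"hand": 15,"slide": [0,-25,20],"rot": [0,0,-3]}], grip_force=60)

```text
time: 2.85
tcp_pos: [457.0, 290.9, 240.2]
orientation: [-0.004, -0.185, 0.983, 0.001]
wrist_force: [0.3, -0.1, -1.8]
finger_gap: 20.6
```

```bash
python3 - <<'E'
from h import *
s=state();im=read_camera("side");print(s["time"],s["tcp_pos"],s["wrist_force"],s["finger_gap"])
cv2.imwrite("pics/s4.png",im[:,:,::-1])
E
```

```text
2.85 [457.02330238 290.93565452 240.15764175] [ 0.28583822 -0.09864565 -1.83313727] 20.57914959213075
```

View pics/s4.png

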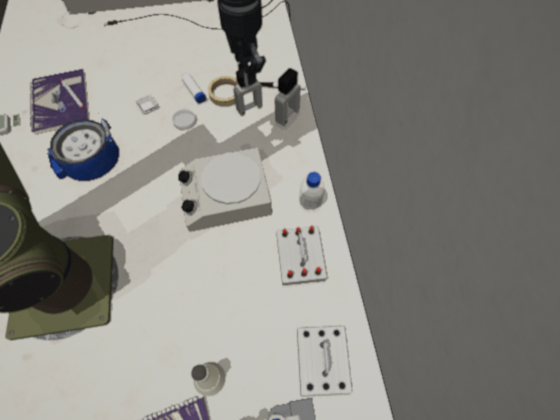

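Call:
arm_command(deltas=[{"hand": 15,"slide": [0,-35,0],"rot": [0,0,-3.4]},{"hand": 15,"slide": [0,-35,0],"rot": [0,0,-3.4]},{"hand": 15,"slide": [0,-35,0],"rot": [0,0,-3.4]},{"hand": 15,"slide": [0,-35,0],"rot": [0,0,-3.4]},{"hand": 15,"slide": [5,-35,0],"rot": [0,0,-3.4]},{"hand": 15,"slide": [10,-35,0],"rot": [0,0,-3.4]},{"hand": 15,"slide": [15,-35,0],"rot": [0,0,-3.4]},{"hand": 15,"slide": [15,-20,0],"rot": [0,0,0]},{"hand": 15,"slide": [0,0,0],"rot": [0,0,0]},{"hand": 15,"slide": [0,0,0],"rot": [0,0,0]}])

```text
time: 3.9
tcp_pos: [499.5, 11.2, 242.7]
orientation: [-0.002, 0.032, 0.999, 0.0]
wrist_force: [-0.5, 0.2, -2.2]
finger_gap: 20.8
```

```bash
python3 - <<'E'
from h import *
s=state();im=read_camera("wrist");print(s["time"],s["tcp_pos"],s["wrist_force"],s["finger_gap"])
q=s["orientation"];R=Ro.from_quat([q[1],q[2],q[3],q[0]]).as_matrix();print(np.degrees(np.arctan2(R[1,1],R[0,1])),R[:,2])
np.save("s5.npy",s,allow_pickle=True)
cv2.imwrite("pics/w5.png",im[:,:,::-1])
s=state();print(s["tcp_pos"]);np.save("s5b.npy",s,allow_pickle=True)
cv2.imwrite("pics/s5.png",read_camera("side")[:,:,::-1])
cv2.imwrite("pics/t5.png",read_camera("top")[:,:,::-1])
E
```

```text
3.9 [499.49056533  11.18871015 242.72244539] [-0.54488133  0.16560485 -2.19940196] 20.765785734872356
86.29497057826896 [-4.87625487e-03  2.93815742e-04 -9.99988068e-01]
[499.66580104  11.34176948 242.77610181]
```

View pics/w5.png

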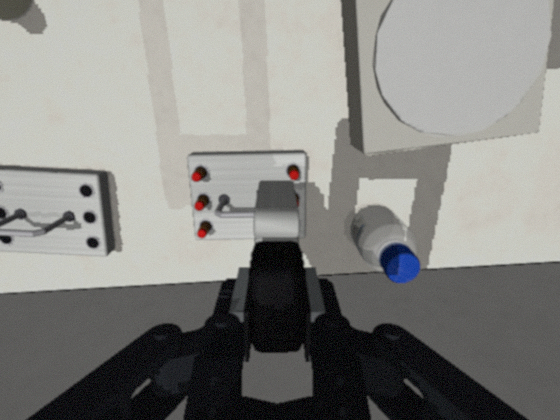

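View pics/s5.png

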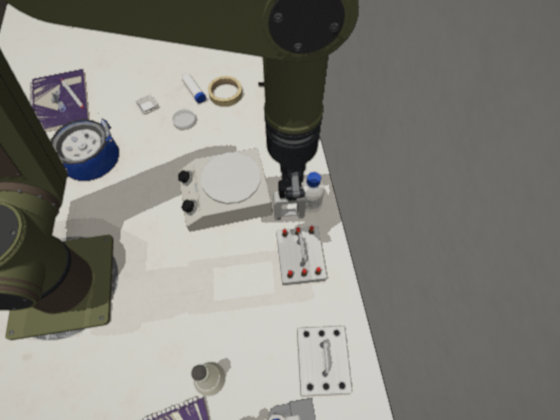

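```bash
python3 - <<'E'
from h import *
s=np.load("s5.npy",allow_pickle=True).item();C=cam("wrist",s);T=cam("top");S=cam("side")
im=cv2.imread("pics/w5.png");c=im[140:260,180:320].astype(int)
m=((c[:,:,2]-c[:,:,1])>70).astype(np.uint8);k,_,st,ce=cv2.connectedComponentsWithStats(m)
for i in range(1,k):
    if st[i,4]>8: uv=ce[i]+[180,140];print(uv.round(1),st[i,4],atz(C,uv,49).round(1))
for ctr in ([519,-19.5],[518.5,-22.6]):
    a=np.radians(-2.4);x=np.array([np.cos(a),np.sin(a)]);y=np.array([-np.sin(a),np.cos(a)])
    for sy in (-60,60)[:0]: pass
for uv in ((189.5,153),(305,151.5),(194,240)): print("corner28",atz(C,uv,28).round(1))
print("bar end",atz(C,(222,212),79))
q=s["orientation"];R=Ro.from_quat([q[1],q[2],q[3],q[0]]).as_matrix()
for uv,dz,o in (((276,350),-25.3,20),((276,243),6.5,-20),((277,181),85.6,-29)):
    p=atz(C,uv,s["tcp_pos"][2]-dz)+R[:,0]*o; print("hook", R.T@(p-s["tcp_pos"]))
a=im[130:260,170:330];cv2.imwrite("pics/w5c.png",cv2.resize(a,None,fx=4.5,fy=4.5,interpolation=cv2.INTER_CUBIC))
im=cv2.imread("pics/t5.png");cv2.imwrite("pics/t5c.png",cv2.resize(im[160:280,260:440],None,fx=4.4,fy=4.4,interpolation=cv2.INTER_CUBIC))
E
```

```text
[293.5 174.5] 70 [492.5  28.8  49. ]
[196.  176.2] 64 [488.1 -67.   49. ]
[198.9 205.4] 60 [518.2 -68.3  49. ]
[201.4 232.9] 58 [548.2 -69.8  49. ]
corner28 [468.  -75.6  28. ]
corner28 [474.1  42.4  28. ]
corner28 [564.4 -84.7  28. ]
bar end [516.81864342 -40.22863467  79.        ]
hook [  4.04874298   0.14163696 -25.3782286 ]
hook [-2.29488956  0.12218967  6.58656626]
hook [-1.41997997  0.7145563  85.73573713]
```

View pics/w5c.png

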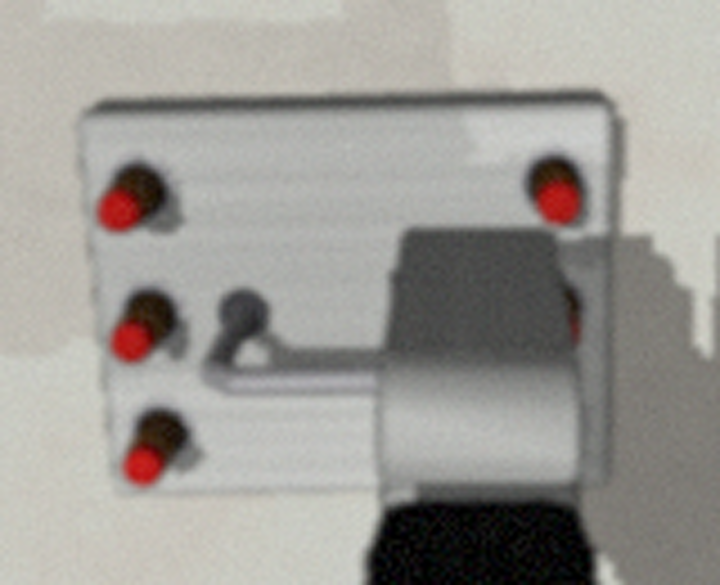

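View pics/t5c.png

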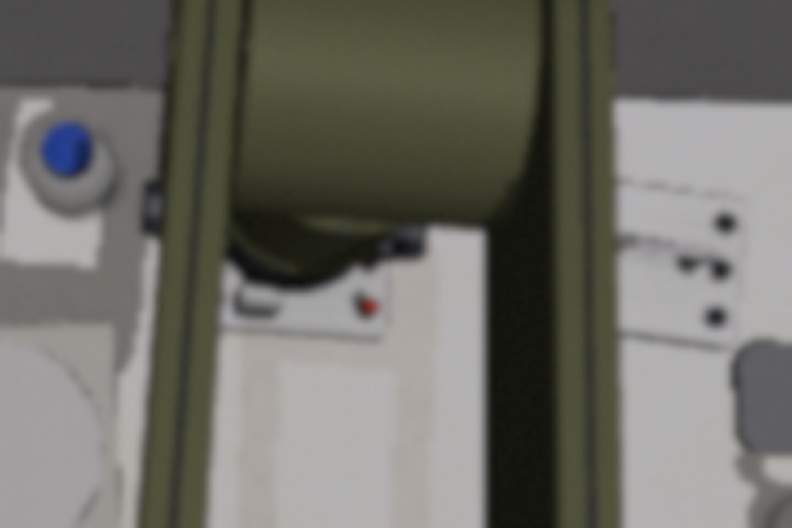

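The wrist view agrees: loaded carrier with red caps at (199,174), (200,204), (203,229) and (294,172), and the ring bar from (222,212) running under the hook. The ring is at about (519,-20.5). Aligning above it.

Call:
arm_command(deltas=[{"hand": 15,"slide": [10,-16,-10],"rot": [0,0,1.2]},{"hand": 15,"slide": [9,-15,-20],"rot": [0,0,0]},{"hand": 15,"slide": [0,0,-20],"rot": [0,0,0]},{"hand": 15,"slide": [0,0,0],"rot": [0,0,0]},{"hand": 15,"slide": [0,0,0],"rot": [0,0,0]}])

```text
time: 4.55
tcp_pos: [517.6, -13.8, 193.2]
orientation: [-0.001, 0.016, 1.0, 0.001]
wrist_force: [0.4, 0.5, -2.3]
finger_gap: 21.1
```

```bash
python3 - <<'E'
from h import *
s=state();im=read_camera("wrist");print(s["time"],s["tcp_pos"],s["wrist_force"],s["finger_gap"])
q=s["orientation"];R=Ro.from_quat([q[1],q[2],q[3],q[0]]).as_matrix();print(np.degrees(np.arctan2(R[1,1],R[0,1])),R[:,2])
cv2.imwrite("pics/w6.png",im[:,:,::-1])
sd=read_camera("side")
cv2.imwrite("pics/s6.png",np.clip(cv2.resize(sd[150:300,230:380,::-1],None,fx=4,fy=4,interpolation=cv2.INTER_CUBIC)*1.3,0,255).astype(np.uint8))
C=cam("side")
for p in ([519,-20.5,79],[519,2.5,79],[519,-43.5,79],[534,-20,s["tcp_pos"][2]-86],[504,-20,s["tcp_pos"][2]-86]): print((proj(C,p)-[230,150])*4)
E
```

```text
4.55 [517.61656297 -13.79901858 193.16883808] [ 0.44744676  0.51959023 -2.282675  ] 21.128429650327895
88.19585689016088 [-0.00230656  0.00168904 -0.99999591]
[[284.93590487 373.64350912]]
[[276.93095551 333.67732102]]
[[293.15375651 414.67265114]]
[[316.27578367 346.24787697]]
[[257.46507569 355.13229628]]
```

View pics/w6.png

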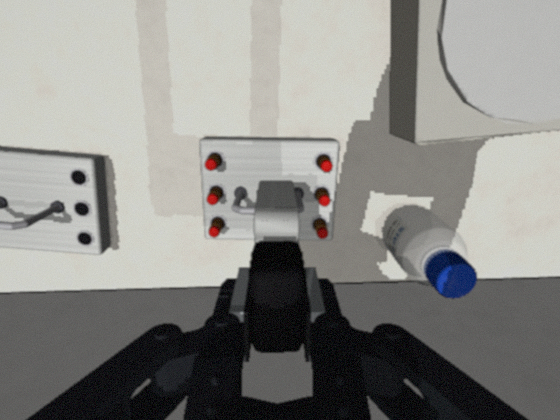

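View pics/s6.png

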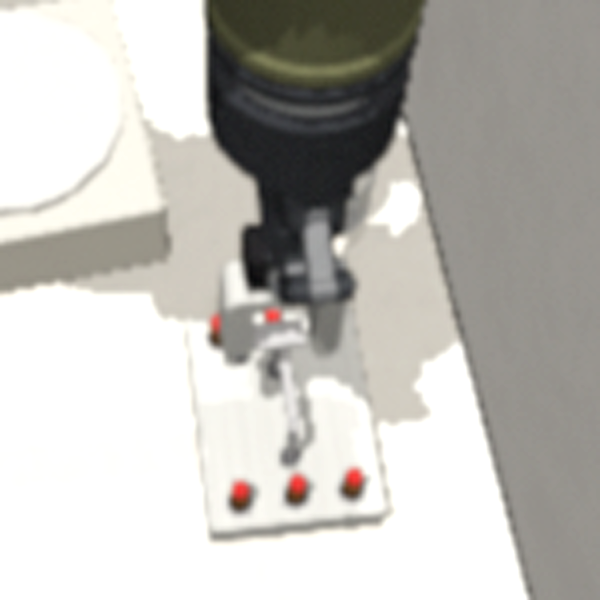

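```bash
python3 - <<'E'
from h import *
def ring(cx,cy,a):
    y=np.array([-np.sin(a),np.cos(a)]);x=np.array([np.cos(a),np.sin(a)])
    P=[]
    for v,z in ((-26,28),(-26,79),(26,79),(26,28)): P.append([*(np.array([cx,cy])+v*y),z])
    for u,v in ((-48,-62),(48,-62),(48,62),(-48,62)): P.append([*(np.array([cx,cy])+v*y+u*x),28])
    return np.array(P)
out=[]
for n,f,(x0,y0,x1,y1),s in (("side","side0",(265,215,335,295),7),("top","top0",(295,190,355,245),7)):
    im=cv2.imread(f"pics/{f}.png")[y0:y1,x0:x1];im=cv2.resize(im,None,fx=s,fy=s,interpolation=cv2.INTER_CUBIC)
    p=((proj(cam(n),ring(519,-20.5,np.radians(-2.5)))-[x0,y0]+.5)*s).astype(np.int32)
    im2=im.copy()
    cv2.polylines(im,[p[:4]],False,(0,255,0),1);cv2.polylines(im,[p[4:]],True,(255,0,0),1)
    out.append(cv2.copyMakeBorder(im,0,560-im.shape[0],0,10,cv2.BORDER_CONSTANT)[:560,:400])
cv2.imwrite("pics/ov.png",np.hstack(out))
E
```

```text
(no output)
```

View pics/ov.png

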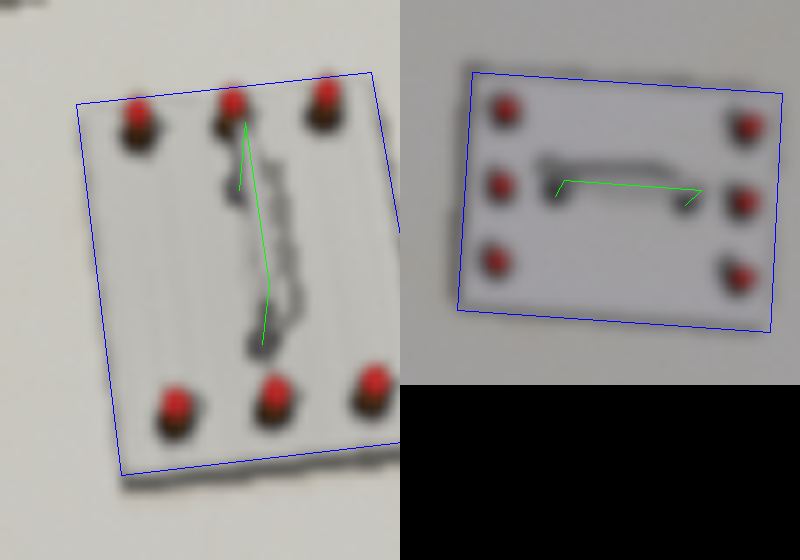

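The side overlay fits well at (519,-21); the dark line to the bar's right is its shadow. The TCP still needs about -7 in y.

Call:
arm_command(deltas=[{"hand": 15,"slide": [1.5,-7,-4],"rot": [0,0,-0.7]},{"hand": 15,"slide": [0,0,0],"rot": [0,0,0]},{"hand": 15,"slide": [0,0,0],"rot": [0,0,0]}])

```text
time: 4.95
tcp_pos: [520.3, -20.7, 191.6]
orientation: [0.001, 0.022, 1.0, 0.001]
wrist_force: [-0.1, 0.4, -2.3]
finger_gap: 20.9
```

```bash
python3 - <<'E'
from h import *
s=state();sd=read_camera("side");print(s["time"],s["tcp_pos"],s["wrist_force"],s["finger_gap"])
q=s["orientation"];R=Ro.from_quat([q[1],q[2],q[3],q[0]]).as_matrix();print(np.degrees(np.arctan2(R[1,1],R[0,1])),R[:,2])
b=(260,190,340,290)
im=cv2.resize(sd[b[1]:b[3],b[0]:b[2],::-1],None,fx=6,fy=6,interpolation=cv2.INTER_CUBIC)
L=[]
t=s["tcp_pos"]
def W(u,v,z): return t+R[:,0]*u+R[:,1]*v+R[:,2]*(85.7-z)
for v in (-11,11):
    p=((proj(cam("side"),np.array([W(u,v,z) for u,z in ((-29,0),(-29,79),(29,79),(29,0),(15,0),(15,59),(-15,59),(-15,0))]))-b[:2]+.5)*6).astype(np.int32)
    im3=im.copy() if v==-11 else im3
    cv2.polylines(im3,[p],True,(0,255,0) if v<0 else (255,255,0),1)
cv2.imwrite("pics/s7.png",np.clip(np.hstack([im,im3])[:, :800]*1.2,0,255).astype(np.uint8))
cv2.imwrite("pics/s7.png",np.clip(cv2.resize(np.hstack([im,im3]),(800,500))*1.2,0,255).astype(np.uint8))
E
```

```text
4.95 [520.34083417 -20.68048106 191.63269613] [-0.05403063  0.40271311 -2.28556776] 20.890989969295493
87.53483263877413 [ 0.00251542  0.00102939 -0.99999631]
```

View pics/s7.png

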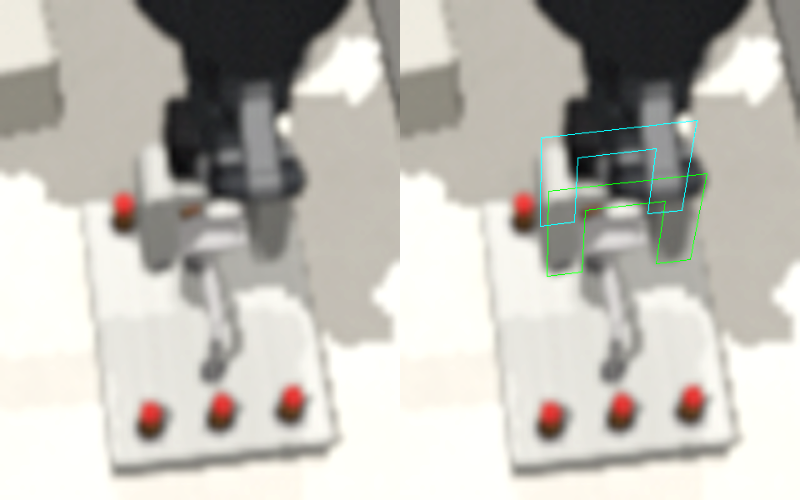

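The hook overlay fits to within about 2 mm and the mouth straddles the bar. Starting the straight descent.

Call:
arm_command(deltas=[{"hand": 15,"slide": [0,0,-14],"rot": [0,0,0]},{"hand": 15,"slide": [0,0,-14],"rot": [0,0,0]},{"hand": 15,"slide": [0,0,-10],"rot": [0,0,0]},{"hand": 15,"slide": [0,0,-8],"rot": [0,0,0]}])

```text
time: 5.4
tcp_pos: [522.8, -21.3, 147.1]
orientation: [0.005, 0.022, 1.0, 0.0]
wrist_force: [0.5, 0.0, -1.3]
finger_gap: 20.9
```

Call:
arm_command(deltas=[{"hand": 15,"slide": [-2,0.5,-6],"rot": [0,0,0]},{"hand": 15,"slide": [0,0,-7],"rot": [0,0,0]},{"hand": 15,"slide": [0,0,-6],"rot": [0,0,0]}])

```text
time: 5.7
tcp_pos: [520.7, -20.7, 127.0]
orientation: [0.005, 0.022, 1.0, 0.0]
wrist_force: [0.1, 0.2, -1.2]
finger_gap: 21.3
```

```bash
python3 - <<'E'
from h import *
s=state();print(s["tcp_pos"],s["orientation"],s["wrist_force"],s["wrist_torque"])
sd=read_camera("side")
cv2.imwrite("pics/s8.png",np.clip(cv2.resize(sd[190:290,260:340,::-1],None,fx=6,fy=6,interpolation=cv2.INTER_CUBIC)*1.2,0,255).astype(np.uint8))
s=state();print(s["tcp_pos"],s["orientation"],s["wrist_force"],s["wrist_torque"])
E
```

```text
[520.72456345 -20.7428655  126.98265081] [4.87918437e-03 2.18882076e-02 9.99748495e-01 2.15887620e-04] [ 0.13407158  0.21519703 -1.15228847] [ 0.00604972  0.06037095 -0.0185211 ]
[519.88425384 -20.66166535 125.99074657] [3.83368645e-03 2.19079844e-02 9.99752590e-01 3.19950536e-04] [-0.41855482 -0.31578644 -2.30965705] [0.02923955 0.15412263 0.05350124]
```

View pics/s8.png

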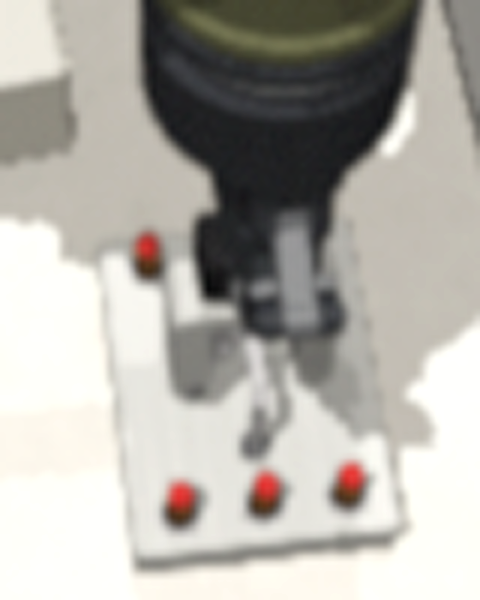

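Call:
arm_command(deltas=[{"hand": 15,"slide": [0,0,-4],"rot": [0,0,0]},{"hand": 15,"slide": [0,0,-3.5],"rot": [0,0,0]},{"hand": 15,"slide": [0,0,-1],"rot": [0,0,0]}])

```text
time: 6.05
tcp_pos: [520.1, -20.7, 116.6]
orientation: [0.004, 0.022, 1.0, 0.0]
wrist_force: [0.9, -0.7, -2.8]
finger_gap: 21.0
```

Call:
arm_command(deltas=[{"hand": 15,"slide": [0,0,-1.5],"rot": [0,0,0]},{"hand": 15,"slide": [0,0,-1],"rot": [0,0,0]},{"hand": 15,"slide": [0,0,0],"rot": [0,0,0]}])

```text
time: 6.35
tcp_pos: [520.6, -20.7, 114.0]
orientation: [0.004, 0.022, 1.0, 0.0]
wrist_force: [-0.4, 0.1, -2.3]
finger_gap: 21.0
```

Call:
arm_command(deltas=[{"hand": 15,"slide": [0,0,-1.2],"rot": [0,0,0]},{"hand": 15,"slide": [0,0,-1],"rot": [0,0,0]}])

```text
time: 6.55
tcp_pos: [521.4, -20.8, 112.8]
orientation: [0.005, 0.022, 1.0, 0.0]
wrist_force: [-1.8, -0.4, 9.4]
finger_gap: 21.1
```

```bash
python3 - <<'E'
from h import *
s=state()
sd=read_camera("side");w=read_camera("wrist")
cv2.imwrite("pics/s9.png",np.clip(cv2.resize(sd[200:290,270:335,::-1],None,fx=6.5,fy=6.5,interpolation=cv2.INTER_CUBIC)*1.2,0,255).astype(np.uint8))
cv2.imwrite("pics/w9.png",w[:,:,::-1])
s=state();print(s["tcp_pos"],s["wrist_force"])
E
```

```text
[521.26767342 -20.80002451 112.85460033] [-1.244194    0.02308785  2.85382784]
```

View pics/s9.png

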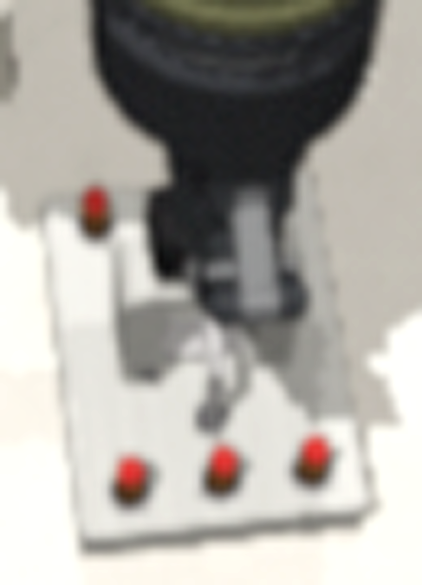

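View pics/w9.png

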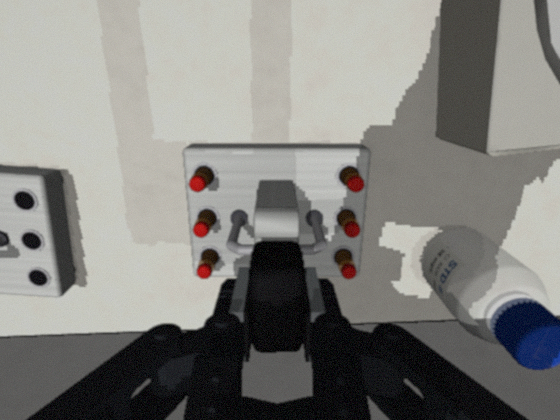

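Seated: contact at TCP z 112.8 with a force rise of about 12 N, and the hook is centred between the ring legs at (238,215) and (315,215). Releasing.

Call:
arm_command(deltas=[{"hand": 30,"slide": [0,0,0],"rot": [0,0,0]},{"hand": 45,"slide": [0,0,0],"rot": [0,0,0]},{"hand": 55,"slide": [0,0,0],"rot": [0,0,0]},{"hand": 55,"slide": [0,0,0],"rot": [0,0,0]}])

```text
time: 7.05
tcp_pos: [522.3, -20.9, 113.6]
orientation: [0.007, 0.022, 1.0, 0.0]
wrist_force: [0.3, -0.5, -0.7]
finger_gap: 54.7
```

Call:
arm_command(deltas=[{"hand": 55,"slide": [-1,0,12],"rot": [0,0,0]},{"hand": 55,"slide": [0,0,30],"rot": [0,0,0]},{"hand": 55,"slide": [0,0,45],"rot": [0,0,0]},{"hand": 55,"slide": [-20,0,40],"rot": [0,0,0]},{"hand": 55,"slide": [-40,20,10],"rot": [0,0,0]},{"hand": 55,"slide": [-40,40,0],"rot": [0,0,0]},{"hand": 55,"slide": [-20,40,0],"rot": [0,0,0]},{"hand": 55,"slide": [0,40,0],"rot": [0,0,0]},{"hand": 55,"slide": [0,0,0],"rot": [0,0,0]}])

```text
time: 7.95
tcp_pos: [399.0, 119.9, 262.6]
orientation: [0.011, 0.024, 1.0, 0.001]
wrist_force: [0.1, -0.1, -0.3]
finger_gap: 55.1
```

```bash
python3 - <<'E'
from h import *
s=state();print(s["time"],s["tcp_pos"],s["wrist_force"])
sd=read_camera("side");w=read_camera("wrist");t=read_camera("top")
cv2.imwrite("pics/s10.png",np.clip(cv2.resize(sd[200:290,265:345,::-1],None,fx=6.5,fy=6.5,interpolation=cv2.INTER_CUBIC)*1.2,0,255).astype(np.uint8))
cv2.imwrite("pics/w10.png",w[:,:,::-1]);cv2.imwrite("pics/t10.png",t[:,:,::-1]);cv2.imwrite("pics/s10f.png",sd[:,:,::-1])
E
```

```text
7.95 [399.02027421 119.86877974 262.56757283] [ 0.08591068 -0.09382148 -0.2967771 ]
```

View pics/s10.png

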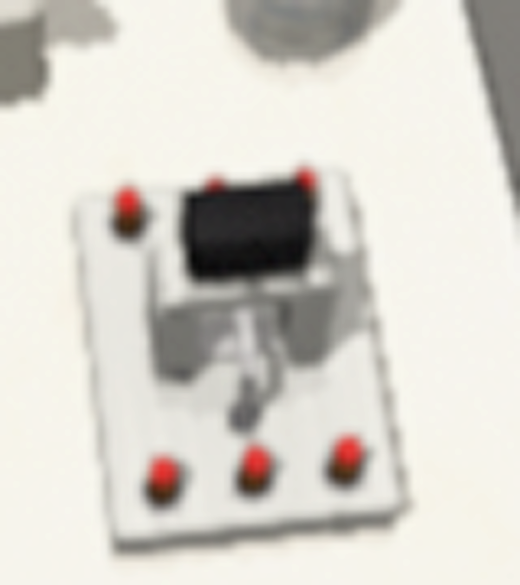

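View pics/w10.png

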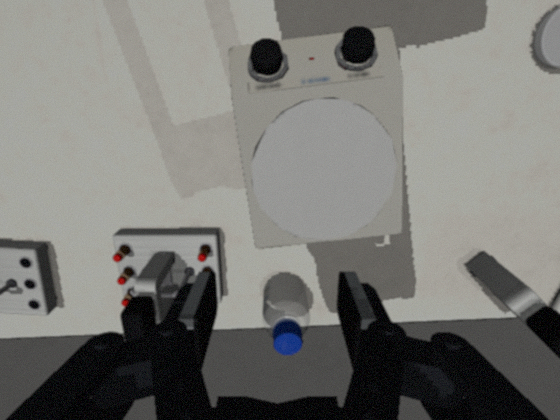

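View pics/t10.png

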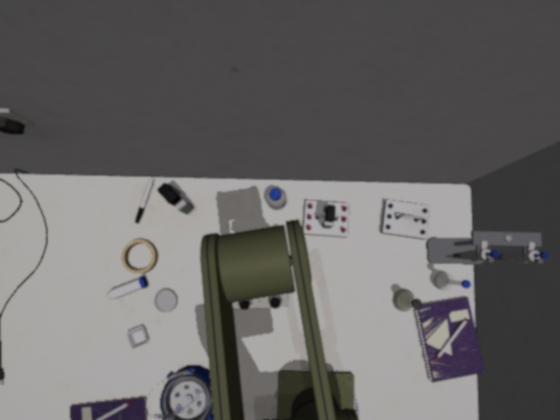

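```bash
python3 - <<'E'
from h import *
im=cv2.imread("pics/s10f.png");b=(280,225,325,270)
a=cv2.resize(im[b[1]:b[3],b[0]:b[2]],None,fx=13,fy=13,interpolation=cv2.INTER_CUBIC).astype(float)
cv2.imwrite("pics/s10g.png",np.clip((a-40)*1.5,0,255).astype(np.uint8))
R=Ro.from_euler("z",-2.5,degrees=True).as_matrix()
def P(x,y,z): return ((proj(cam("side"),R@[x,y,0]+[519,-21,28+z])[0]-b[:2]+.5)*13).round()
print("gate shut near edge",P(-15,-11,10),P(15,-11,10),"far",P(-15,11,10),P(15,11,10),"jaw in bottom",P(-15,-11,0),P(15,-11,0),"top",P(-15,-11,59),P(15,-11,59), "legs",P(0,-26,0),P(0,-26,51),P(0,-11,51))
E
```

```text
gate shut near edge [193. 417.] [373. 397.] far [176. 294.] [353. 275.] jaw in bottom [192. 439.] [369. 419.] top [200. 304.] [390. 282.] legs [293. 513.] [306. 401.] [293. 312.]
```

View pics/s10g.png

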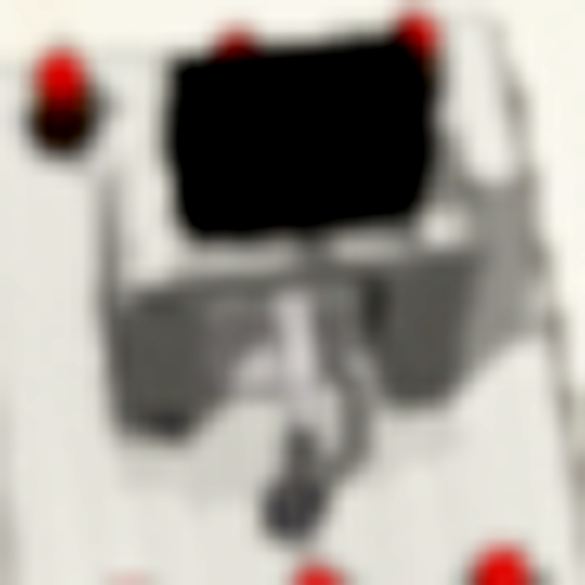

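The hook stands seated with the grip released. I have time to spare, so I'm tilting the wrist camera to look into the mouth and confirm the gate.

Call:
arm_command(deltas=[{"hand": 55,"slide": [12,0,0],"rot": [-8,0,0]},{"hand": 55,"slide": [15,0,0],"rot": [-8,0,0]},{"hand": 55,"slide": [15,0,0],"rot": [-8,0,0]},{"hand": 55,"slide": [15,0,0],"rot": [-8,0,0]},{"hand": 55,"slide": [15,0,-10],"rot": [-8,0,0]},{"hand": 55,"slide": [10,0,-20],"rot": [-3,0,0]},{"hand": 55,"slide": [0,0,0],"rot": [0,0,0]},{"hand": 55,"slide": [0,0,0],"rot": [0,0,0]}])

```text
time: 8.9
tcp_pos: [492.0, 103.6, 233.1]
orientation: [0.024, 0.032, 0.923, -0.382]
wrist_force: [-0.1, -0.9, -0.3]
finger_gap: 55.1
```

```bash
python3 - <<'E'
from h import *
s=state();print(s["time"],s["tcp_pos"],s["wrist_force"])
C=cam("wrist",s);w=read_camera("wrist");cv2.imwrite("pics/w11.png",w[:,:,::-1])
R=Ro.from_euler("z",-2.5,degrees=True).as_matrix()
p=np.array([R@[x,y,0]+[519,-21,28+z] for x,y,z in ((0,0,51),(-15,11,10),(15,11,10),(-15,11,0),(15,11,0),(-15,11,59),(15,11,59))])
print(proj(C,p).round())
u,v=proj(C,p)[0].astype(int);u0=int(np.clip(u-45,0,470));v0=int(np.clip(v-40,0,340))
print(u0,v0);cv2.imwrite("pics/w11c.png",cv2.resize(w[v0:v0+80,u0:u0+90,::-1],None,fx=7,fy=7,interpolation=cv2.INTER_CUBIC))
E
```

```text
8.9 [491.9945829  103.61105829 233.09744968] [-0.10472241 -0.85773904 -0.29978629]
[[298. 201.]
 [331. 179.]
 [331. 206.]
 [336. 177.]
 [336. 203.]
 [300. 191.]
 [301. 220.]]
252 160
```

View pics/w11.png

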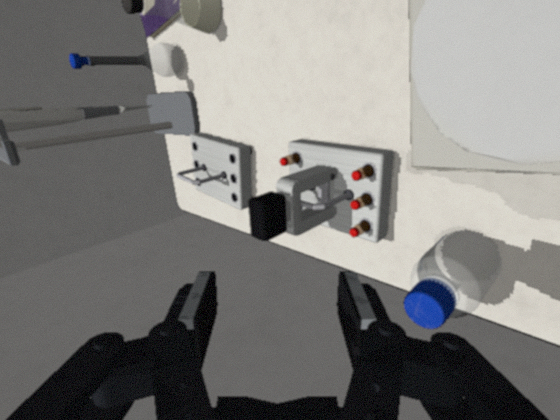

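View pics/w11c.png

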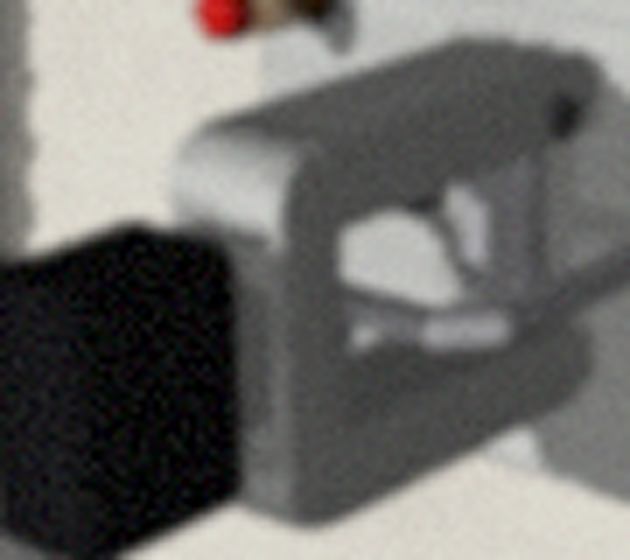

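The view into the mouth shows the gate strip lying straight across near the jaw ends, at crop (515,150–300), running from the hinge pin jaw to the other jaw. The ring bar is inside it, at crop (350–510,330). The gate is shut, so I'm handing in.

```bash
python3 - <<'E'
from plant import *
print(close_job())
E
```

```text
the job is handed in; nothing more can be done
None
```

The snap hook is on the ring of the loaded carrier (the one with the red-capped vials), gate shut and handle released. I took the smaller of the two hooks, which was the one matching the 111 mm height, and gripped it by its black block. I then pushed it straight down until the jaws stood on the deck and handed the job in at about 9 s.

- **Seating:** the wrist force rose by about 12 N when the jaws reached the deck. The TCP height there (112.8 mm, about 114 expected) puts the bar about 51 mm above the jaw ends, past the 46 mm where the gate snaps shut.
- **Gate:** a tilted wrist view into the mouth shows the gate lying straight across, shut beneath the bar. The side view was too coarse to confirm this on its own.
- **Carriers and robot:** both carriers look unmoved in the last pictures. I judged that by eye and did not measure it. The gripper ended well clear, touching nothing.
- **Disagreements:** position estimates from different views differed by 2 to 6 mm for the hook and 2 to 3 mm for the ring. The TCP also drifted about 2.5 mm in x on the way down, which I corrected. With about 12 mm of clearance each way, none of this affected the fit.

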